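# Slide the heavy jar tote home into its bay

### The arm

A 6-joint arm with a two-finger parallel gripper is mounted at the origin on the work surface; the furniture and walls round the work are solid. World frame = base frame: x ahead of the robot, y to its left, z up, the work surface at z = 0. Lengths are in m, angles in rad, forces in N, time in s.
With the tool pointing down it reaches from about 0.25 to 0.775 m from the base axis. Payload 4 kg.
Tool frame: the origin (TCP) lies midway between the tips of the shut fingers; the grasp point (between the pads) lies 19 mm behind it (robot.tcp_to_grasp is the distance from the TCP to the grasp point, in m); x points along the fingers, y is the direction in which the jaws open and shut, and the axes are right-handed (so a half turn about x gives the same grasp; the last joint's range is limited). The gripper opens to 94 mm and grips with 3 to 60 N. Pads are 16 mm wide; open, the fingers measure 119 mm over their backs; the gripper's body (75 mm by 177 mm) begins 78 mm behind the grasp point.
Start: joints at [1.086, 0.087, 1.371, -0, 1.684, -0.103], TCP at [0.205, 0.51, 0.206] pointing down, gripper open.
Joint ranges: [-3.1, 3.1], [-0.76, 2.03], [0.27, 2.55], [-1.08, 4.22], [0.17, 2.65], [-2.57, 2.57]. Speed limits (rad/s): [2.79, 2.79, 3.14, 3.14, 3.14, 3.14].

### API

Orientations are given as [roll, pitch, yaw] about the fixed x, y, z axes, in that order (R = Rz(yaw) Ry(pitch) Rx(roll)).
In Python, from bench import robot gives the robot as it stands.
- The arm moves only by the tool send_rows, never from a script. Its argument "increments" is a list of rows, each a list of 5 numbers: the opening, from -1 (shut) to 1 (fully open), so that 0 is half open, then the shift along the tool's x, y, z in m, then the turn about the tool's x in rad. In form: [[hand, tx, ty, tz, roll], ...]. A call has 1 to 5 rows; each row is the pose to reach, as a shift and turn from the pose commanded when the call began, along the tool's axes at that moment; what a row does not reach only later rows make up. A row lasts 1/12 s, in which the tool goes at most 41.7 mm and 7.16 degrees, less where a joint would pass 70% of its speed; a pose out of reach is approached as far as the arm can. A call with a gripper value outside its range is refused whole. The fingers move at their own pace and stop on an object; the grip force is fixed at half the most. Time passes only in rows, so rows that repeat a pose let the fingers close. It gives the time, the measured TCP pose, the force and the opening at its end, in the units of the state.
- robot.get_obs(): the state, without advancing time (a new reading comes with each control period).
- robot.snapshot(name): name is "side" or "top"; returns a dict with "image" (480x640x3 uint8, red, green, blue), "intrinsics" (3x3 intrinsics, pixels), "world_from_camera" (4x4, takes a point from camera to world coordinates). Camera axes: x right, y down, z forward; pixel columns grow to the right and rows downward; lengths in m; the calibration is good to about 2 mm. A picture is of the moment at which its call begins. There is no depth.
- robot.close_job(): hands the job in, once; it reports no verdict.
The state is a dict: "time": time; "joint_positions": joint angles; "qvel": joint speeds; "joint_torque": joint torques, N m; "tool_pos": TCP position; "ee_rot": TCP orientation; "wrist_force": force on the tool from outside, world axes, zero at the start; "wrist_torque": the same for the moment, N m; "width": finger opening in m.
Only numpy, scipy, OpenCV 4.12 (cv2) and the standard library are available. Lean on these libraries where they do the work, as an engineer would, in place of code of your own. Each camera call takes 0.05 s, during which the arm holds its last target.

### The job

Push the tall jar tote along the table into its wooden bay, square and all the way back until it rests against the backstop. It is heavy and tips easily, so push only on its low toe board in front, never on the box, jars or handle above, and keep it upright on the table: do not lift it. Leave the glue stick, the thread spool and the tape roll where they are.

Things in the scene. Friction and masses are not known exactly. Their poses are not given: they have to be found in the camera images.
- tote: Heavy loose wooden tote, about 1.5 kg, 124 (x) x 200 (y) mm, 206 mm high; sliding it takes 6 to 16 N. Origin at the centre of the underside of its base board; z up, x to its back (towards the bay), y to its left. The base board is 36 mm thick; its front 44 mm (x -62 to -18 mm) stick out as the toe board, with nothing above. Pushed higher than about 60 mm it tends to tip over backwards.
- tote_toe (a point): Middle of the toe board's upright front face, 62 mm in front of the tote's origin and 18 mm above the table; push here or to either side of it (the face is 200 mm wide and 36 mm high).
- tote_back_left (a point): Point on the upright back face of the base board, 62 mm behind the tote's origin, 90 mm to its left, 10 mm above its underside.
- tote_back_right (a point): The same on the right, 90 mm to the right.
- bay: Low U-shaped wooden bay fixed to the table. Origin at table height, middle of the backstop's inner face; x points into the backstop (the tote comes in along +x), y left. Backstop 45 mm high. Side rails 32 mm high, 230 mm apart inside, run 45 mm forward, then flare at 20 degrees to a mouth 258 mm wide, 85 mm before the backstop. Tote home: its toe face is 124 mm before the backstop.
- glue_stick: Glue stick standing upright, 25 mm wide, 94 mm high, loose, to the left of the bay and tote; origin at the centre of its underside. To be left alone.
- spool: Thread spool standing upright, 28 mm wide, 40 mm high, loose, to the right of the tote; origin at the centre of its underside. To be left alone.
- tape: Roll of tape lying flat, 98 mm wide, 24 mm high, loose, to the right of the bay; origin at the centre of its underside. To be left alone.
- tote_box: Upper part fixed on the tote's base board, with two glass jars: x -18 to +61 mm in the tote's frame, 200 mm wide, front wall up to 117 mm above the table, carrying bar across at 186 mm. Not to be touched. Origin 36 mm above the tote's origin, same axes.
Things that resemble listed ones, but are neither listed nor needed, are in the scene too. There is more than one size of the tote; the job needs the larger.

How it is judged:
At the end, for the whole second after the job is handed in: The tote stands upright (within 0.04 rad), flat on the table and at rest between the side rails, within 20 mm of the bay's centre line, with both back corners of its base board within 7 mm of the backstop (x of each of tote_back_left, tote_back_right in the frame of bay above -0.007 m and y of tote in the frame of bay between -0.02 and 0.02 m and angle between tote's own z axis and vertical below 0.04 rad and height (world z) of tote below 0.005 m and linear speed of tote below 0.01 m/s); the robot touches nothing.
It fails at once if the tote is tipped (more than 0.14 rad) (angle between tote's own z axis and vertical above 0.14 rad).
It fails at once if the tote is lifted off the table (more than 15 mm) (height (world z) of tote above 0.015 m).
It fails at once if the tote is pushed on its box, jars or handle instead of the toe board (more than 2 N) (contact force between any of the arm, the fingers and tote_box above 2 N).
It fails at once if the glue stick, spool or tape is moved (more than 15 mm) or knocked over (distance of any of glue_stick, spool, tape from where it was at the start of the episode above 0.015 m or angle between any of glue_stick, spool's own z axis and vertical above 0.5 rad).
It also fails if it takes over 42 s, if anything falls off the work surface, if the arm or the gripper's body presses on something with over 40 N, if the wrist force passes 120 N, or if a joint passes its speed limit or range.

## Working session

There is one attempt and no reset: what is moved stays moved. The work goes in short steps, Python scripts to look and compute and a tool call to move; the robot and the scene stay as the last step left them, time stands still between calls to the robot, and variables do not carry over. Pictures are saved under pics/ and viewed, and the job is handed in when it is done.

Besides the shell and the picture viewer there is one more tool, called after "Emit:" as a command line: name --pt "numbers of a row" for each row, then --argument value for the rest. send_rows: Moves the arm, as the interface text tells. Its arguments: {"type":"object","properties":{"increments":{"type":"array"}},"required":["increments"]}

```bash
mkdir -p pics; python3 - <<'E'
from bench import robot
import cv2,pickle
o=robot.get_obs();print({k:o[k] for k in('time','tool_pos','ee_rot','wrist_force','width')})
d={}
for n in('side','top'):
    s=robot.snapshot(n);d[n]=s;cv2.imwrite(f'pics/{n}0.png',s['image'][:,:,::-1]);print(n,s['intrinsics'],s['world_from_camera'])
pickle.dump(d,open('s0.pkl','wb'))
E
```

```text
{'time': 0.0, 'tool_pos': array([0.20469246, 0.50990821, 0.20433247]), 'ee_rot': array([-1.6617172 ,  1.56862052, -2.04352526]), 'wrist_force': array([-0.94339166,  0.29600933,  0.11438324]), 'width': 0.09405601880762045}
side [[499.05729103   0.         320.4554496 ]
 [  0.         499.05729103 247.04104562]
 [  0.           0.           1.        ]] [[ 0.30177432  0.78913939 -0.53496849  1.08955399]
 [ 0.95337876 -0.25043292  0.1683814  -0.11706596]
 [-0.00109732 -0.56084078 -0.82792295  0.87321899]
 [ 0.          0.          0.          1.        ]]
top [[622.42008259   0.         319.61443621]
 [  0.         622.42008259 234.71817105]
 [  0.           0.           1.        ]] [[-0.01587149 -0.99733883  0.07115724  0.46327407]
 [-0.99978491  0.01487962 -0.01444763  0.0378424 ]
 [ 0.01335039 -0.07137124 -0.99736047  1.35019734]
 [ 0.          0.          0.          1.        ]]
```

View pics/side0.png

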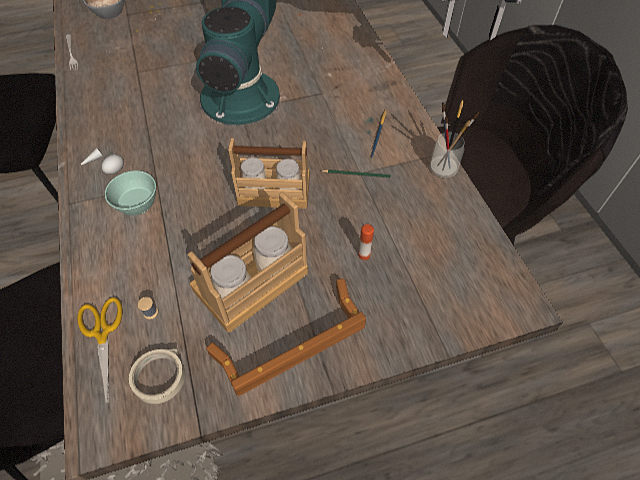

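View pics/top0.png

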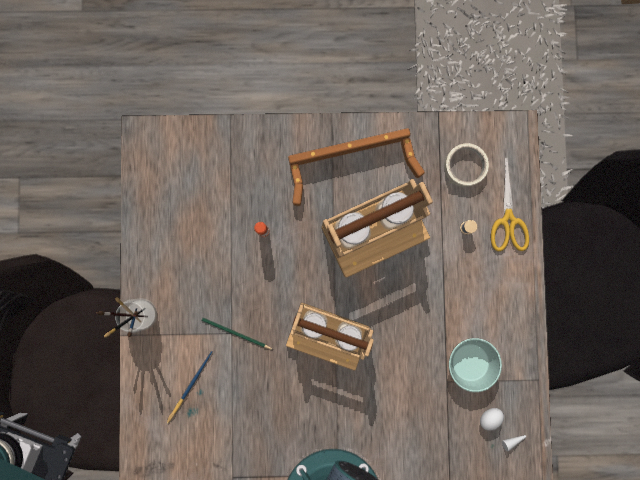

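```bash
python3 - <<'E'
import cv2
a=cv2.imread('pics/top0.png')[120:380,230:490];cv2.imwrite('pics/c1.png',cv2.resize(a,(780,600) if 0 else (600,600),interpolation=cv2.INTER_CUBIC))
a=cv2.imread('pics/side0.png')[180:400,170:390];cv2.imwrite('pics/c2.png',cv2.resize(a,(600,600),interpolation=cv2.INTER_CUBIC))
E
```

```text
(no output)
```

View pics/c1.png

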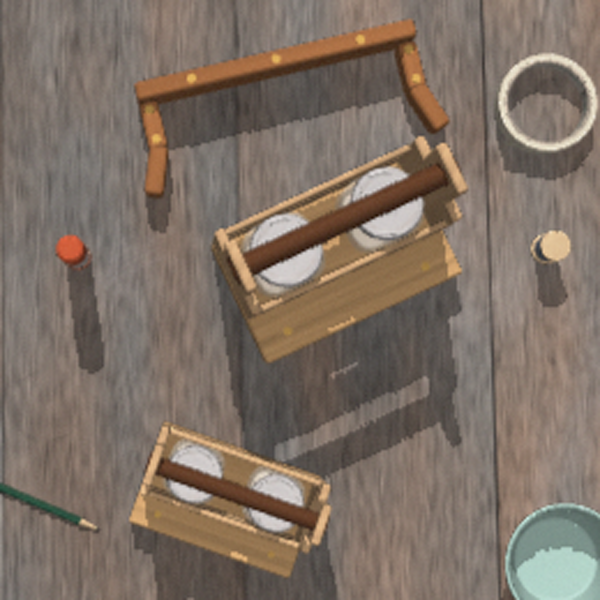

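View pics/c2.png

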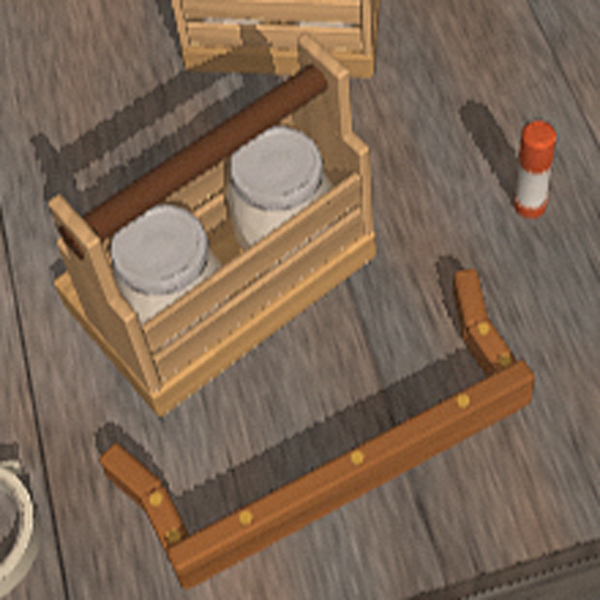

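```bash
cat > h.py <<'E'
import numpy as np,cv2,pickle
def ray(s,px,z):
    K=s['intrinsics'];T=s['world_from_camera']
    d=T[:3,:3]@np.linalg.solve(K,[px[0],px[1],1.]);o=T[:3,3]
    return o+d*(z-o[2])/d[2]
def proj(s,P):
    T=np.linalg.inv(s['world_from_camera']);p=s['intrinsics']@(T[:3,:3]@np.asarray(P,float)+T[:3,3]);return p[:2]/p[2]
E
python3 - <<'E'
from h import *
d=pickle.load(open('s0.pkl','rb'));t=d['top'];im=t['image']
hsv=cv2.cvtColor(im,cv2.COLOR_RGB2HSV)
for p in [(350,149),(330,155),(397,250),(350,265),(296,180),(380,247)]: print(p,hsv[p[1],p[0]])
m=cv2.inRange(hsv,(5,130,90),(18,255,255));m[:,:285]=0;m[:,425:]=0;m[215:]=0;m[:125]=0
m2=cv2.inRange(hsv,(12,90,90),(25,255,255));m2[:180]=0;m2[290:]=0;m2[:,:315]=0;m2[:,440:]=0
v=im[:,:,::-1].copy();v[m>0]=(255,0,0);v[m2>0]=(0,255,0)
cv2.imwrite('pics/m1.png',cv2.resize(v[120:300,270:450],(600,600),interpolation=cv2.INTER_NEAREST))
E
```

```text
(350, 149) [ 13 152  87]
(330, 155) [ 13 154  73]
(397, 250) [ 16 115 149]
(350, 265) [ 15 117 137]
(296, 180) [ 19 149 221]
(380, 247) [ 15 118 141]
```

View pics/m1.png

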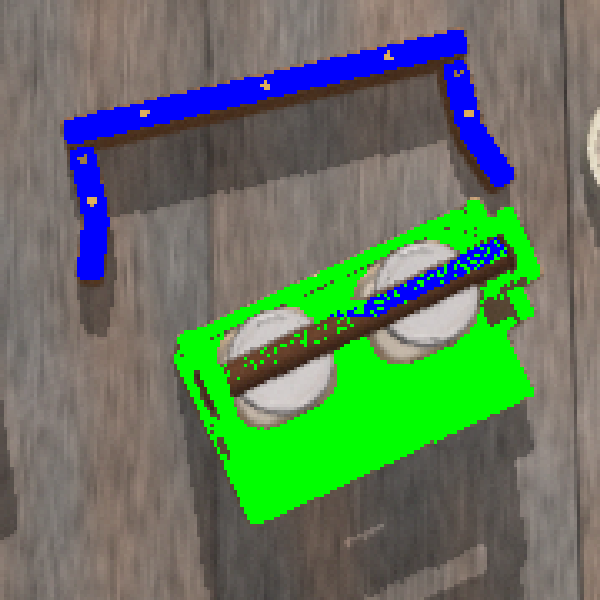

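```bash
cat >> h.py <<'E'
def meas(s,verbose=1):
    hsv=cv2.cvtColor(s['image'],cv2.COLOR_RGB2HSV)
    m=cv2.inRange(hsv,(5,130,90),(18,255,255));m[215:]=0;m[:125]=0
    return hsv,m
def fit(P):
    l=cv2.fitLine(np.float32(P)[:,None],cv2.DIST_HUBER,0,.01,.01).ravel();return l[:2],l[2:]
E
python3 - <<'E'
from h import *
d=pickle.load(open('s0.pkl','rb'));t=d['top']
hsv,m=meas(t)
# backstop
P=[]
for c in range(304,398):
    r=np.where(m[130:172,c])[0]
    if len(r): P.append(ray(t,(c,130+r.max()+.5),.045)[:2])
u,c=fit(P); 
if u[1]<0:u=-u
n=np.array([u[1],-u[0]]); print('backstop dir',u,'normal',n,np.arctan2(n[1],n[0]),c)
# outer ends of rails / inner rail edges
for name,rows,side in(('L',range(170,183),1),('R',range(142,152),-1)):
    Q=[]
    for r in rows:
        lo,hi=(285,310) if side==1 else (395,420)
        cc=np.where(m[r,lo:hi])[0]+lo
        x=cc.max()+.5 if side==1 else cc.min()-.5
        p=ray(t,(x,r),.032)[:2];Q.append(((p-c)@n,(p-c)@u))
    print(name,np.round(np.array(Q)*1000,1).tolist())
# backstop end points
ys=[]
mm=m.copy()
cols=np.where(m.any(0))[0];cols=cols[(cols>280)&(cols<425)]
print(cols.min(),cols.max())
m2=cv2.inRange(hsv,(12,90,90),(25,255,255));m2[:180]=0;m2[290:]=0;m2[:,:315]=0;m2[:,440:]=0
P=[];
for k in range(350,426):
    r=np.where(m2[:,k])[0];P.append(ray(t,(k,r.max()+.5),.036)[:2])
ut,ct=fit(P)
if ut[1]<0:ut=-ut
nt=np.array([ut[1],-ut[0]]);print('toe',ut,nt,'yaw',np.arctan2(nt[1],nt[0]),ct)
q=[]
for r in range(200,280):
  for k in range(320,440):
    if m2[r,k]:
      p=ray(t,(k,r),.036)[:2];a=(p-ct)@nt;
      if 0.002<a<.03:q.append((p-ct)@ut)
q=np.array(q);print('toe extent',q.min(),q.max(), 'width',np.ptp(q))
f=ct+ut*(q.min()+q.max())/2;print('toe mid',f,'origin',f+.062*nt)
np.savez('m.npz',c=c,n=n,u=u,ct=f,nt=nt,ut=ut)
s=d['side']
for b in(-.1,.1): print('side px toe/back base corners',[proj(s,list(f+ut*b+nt*a)+[z]) .round(1).tolist()for a in(.124,) for z in(0,.036)])
for z,px in((.045,(0,0)),):
  pass
E
```

```text
backstop dir [-0.21618673  0.97635204] normal [0.97635204 0.21618673] 0.21790715 [ 0.7381981  -0.04966977]
L [[-16.9, 115.6], [-19.0, 116.1], [-21.1, 116.6], [-23.2, 117.1], [-25.3, 117.6], [-27.9, 116.0], [-30.0, 116.5], [-32.1, 117.0], [-34.2, 117.5], [-36.8, 115.9], [-38.9, 116.4], [-41.0, 116.9], [-43.1, 117.4]]
R [[-8.5, -113.8], [-10.6, -113.3], [-13.2, -114.9], [-15.3, -114.4], [-17.4, -113.8], [-19.6, -113.3], [-21.7, -112.8], [-24.3, -114.3], [-26.4, -113.8], [-28.5, -113.3]]
289 423
toe [-0.41056186  0.91183275] [0.91183275 0.41056186] yaw 0.42307016 [ 0.4951611  -0.10026013]
toe extent -0.12587206329555764 0.0730065235193276 width 0.19887858681488524
toe mid [ 0.50601337 -0.1243624 ] origin [ 0.562547   -0.09890756]
side px toe/back base corners [[228.5, 333.0], [225.5, 324.8]]
side px toe/back base corners [[308.3, 272.7], [307.9, 263.2]]
```

```bash
cat >> h.py <<'E'
from scipy.spatial.transform import Rotation as R
M=np.load('m.npz')
def Rt(o): return R.from_euler('xyz',o['ee_rot']).as_matrix()
def plan(o,target,tooly):
    A=Rt(o); dl=A.T@(np.asarray(target)-o['tool_pos']); y=A.T@np.append(tooly,0)
    a=np.arctan2(y[2],y[1]); a=(a+np.pi/2)%np.pi-np.pi/2
    return dl.round(4),round(a,4),A.round(3)
E
python3 - <<'E'
from h import *
from bench import robot
d=pickle.load(open('s0.pkl','rb'));t=d['top'];o=robot.get_obs()
for n,px,z in(('spool',(470,227),.04),('bowl',(475,365),.05),('tape',(467,165),.024),('glue',(261,228),.094),('small corner',(355,369),.03),('sm corner2',(372,350),.03),('sm l',(290,347),.03)):print(n,ray(t,px,z).round(3))
f,nt,ut=M['ct'],M['nt'],M['ut']
T=np.append(f-.06*nt,.26);print(T)
dl,a,A=plan(o,T,ut);print(dl,a);print(A);print(o['joint_positions'])
E
```

```text
spool [ 0.568 -0.3    0.04 ]
bowl [ 0.281 -0.298  0.05 ]
tape [ 0.704 -0.302  0.024]
glue [0.568 0.138 0.094]
small corner [ 0.274 -0.051  0.03 ]
sm corner2 [ 0.313 -0.087  0.03 ]
sm l [0.322 0.085 0.03 ]
[ 0.45130341 -0.14899611  0.26      ]
[-0.0546 -0.5198  0.4744] -0.8049
[[-0.001  0.373  0.928]
 [-0.002  0.928 -0.373]
 [-1.    -0.002 -0.   ]]
[ 1.08590521e+00  8.79034730e-02  1.37204607e+00  8.04890520e-06
  1.68360677e+00 -1.03105875e-01]
```

Emit:
send_rows --pt "1 -0.02 -0.026 0.024 0.12" --pt "1 -0.04 -0.052 0.048 0.24" --pt "1 -0.055 -0.078 0.072 0.36" --pt "1 -0.055 -0.104 0.096 0.48" --pt "1 -0.055 -0.13 0.12 0.6"

```text
time: 0.52
tool_pos: [0.2683, 0.3439, 0.2615]
ee_rot: [1.702, 1.569, 0.715]
wrist_force: [0.1, 0.5, 0.5]
width: 0.094
```

```bash
cat > p.py <<'E'
from h import *
from bench import robot
o=robot.get_obs();f,nt,ut=M['ct'],M['nt'],M['ut']
print(o['time'],o['tool_pos'].round(4),plan(o,np.append(f-.06*nt,.26),ut)[:2],o['joint_positions'].round(2),o['wrist_force'])
E
python3 p.py
```

```text
0.5167 [0.2683 0.3439 0.2615] (array([ 0.0011, -0.1191,  0.5121]), np.float64(-1.41)) [ 0.78 -0.17  1.51 -0.    1.8   0.19] [0.09040981 0.52767385 0.49496522]
```

Emit:
send_rows --pt "1 0 -0.009 0.038 0.12" --pt "1 0 -0.018 0.076 0.24" --pt "1 0 -0.027 0.114 0.36" --pt "1 0 -0.036 0.152 0.48" --pt "1 0 -0.045 0.19 0.6"

```text
time: 0.93
tool_pos: [0.3358, 0.1603, 0.2602]
ee_rot: [2.791, 1.571, 1.204]
wrist_force: [0.8, -0.0, 0.4]
width: 0.094
```

```bash
python3 p.py
```

```text
0.9333 [0.3358 0.1603 0.2602] (array([2.000e-04, 1.205e-01, 3.074e-01]), np.float64(1.1314)) [ 0.29 -0.32  1.63  0.    1.83  0.31] [ 0.83123977 -0.02175574  0.3758243 ]
```

Emit:
send_rows --pt "1 0 0.014 0.036 0.12" --pt "1 0 0.028 0.072 0.24" --pt "1 0 0.042 0.108 0.36" --pt "1 0 0.056 0.144 0.48" --pt "1 0 0.07 0.18 0.6"

```text
time: 1.35
tool_pos: [0.404, -0.0206, 0.2602]
ee_rot: [-2.59, 1.57, 1.505]
wrist_force: [0.9, 0.5, -0.8]
width: 0.0937
```

```bash
python3 p.py
```

```text
1.35 [ 0.404  -0.0206  0.2602] (array([0.0002, 0.1129, 0.0773]), np.float64(0.5304)) [-0.19 -0.24  1.57  0.    1.81  0.43] [ 0.91089371  0.53812674 -0.77602315]
```

Emit:
send_rows --pt "1 0 0.028 0.019 0.12" --pt "1 0 0.056 0.038 0.24" --pt "1 0 0.085 0.057 0.36" --pt "1 0 0.11 0.075 0.47" --pt "1 0 0.11 0.075 0.52"

```text
time: 1.77
tool_pos: [0.4516, -0.1478, 0.2585]
ee_rot: [-0.096, 1.568, -2.808]
wrist_force: [0.6, 0.8, -0.4]
width: 0.0938
```

```bash
python3 p.py
```

```text
1.7667 [ 0.4516 -0.1478  0.2585] (array([-0.0015,  0.0009,  0.0008]), np.float64(0.0065)) [-0.43 -0.08  1.44 -0.    1.79  0.71] [ 0.55678088  0.79460981 -0.3686649 ]
```

Emit:
send_rows --pt "1 0.035 0 0 0" --pt "1 0.075 0 0 0.006" --pt "1 0.115 0 0 0.006" --pt "1 0.155 0 0 0.006" --pt "1 0.19 0 0 0.006"

```text
time: 2.18
tool_pos: [0.4497, -0.1427, 0.0674]
ee_rot: [-0.917, 1.568, 2.658]
wrist_force: [0.6, -0.3, -0.5]
width: 0.0942
```

Emit:
send_rows --pt "1 0.025 0 0 0" --pt "1 0.045 0 0 0" --pt "1 0.05 0 0 0" --pt "1 0.05 0 0 0"

```text
time: 2.52
tool_pos: [0.4493, -0.1424, 0.0184]
ee_rot: [-0.886, 1.566, 2.69]
wrist_force: [-0.5, 0.2, 0.2]
width: 0.0939
```

```bash
python3 p.py; python3 - <<'E'
from bench import robot
import cv2
for n in('side','top'): cv2.imwrite(f'pics/{n}1.png',robot.snapshot(n)['image'][:,:,::-1])
E
```

```text
2.5167 [ 0.4493 -0.1424  0.0184] (array([-0.2416,  0.0059,  0.0018]), np.float64(0.0107)) [-0.43  0.04  1.81  0.    1.3   0.71] [-0.49023361  0.17935633  0.22256076]
```

View pics/side1.png

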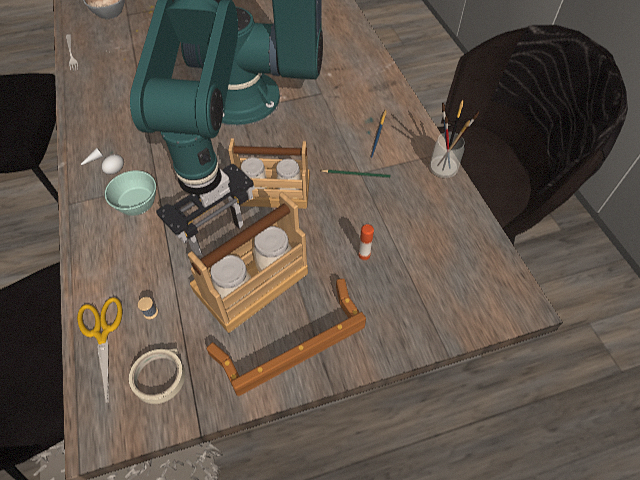

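View pics/top1.png

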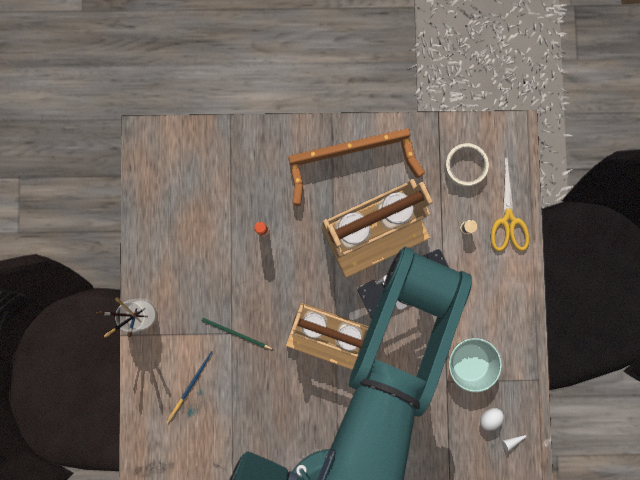

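Emit:
send_rows --pt "1 0 0 -0.01 0.01" --pt "1 0 0 -0.022 0.01" --pt "1 0 0 -0.034 0.01" --pt "1 0 0 -0.04 0.01" --pt "1 0 0 -0.042 0.01"

```text
time: 3.03
tool_pos: [0.491, -0.1252, 0.0213]
ee_rot: [2.463, 1.569, -0.253]
wrist_force: [-1.0, 0.0, 0.1]
width: 0.0941
```

Emit:
send_rows --pt "1 0 0 -0.002 0" --pt "1 0 0 -0.004 0" --pt "1 0 0 -0.006 0" --pt "1 0 0 -0.008 0" --pt "1 0 0 -0.01 0"

```text
time: 3.45
tool_pos: [0.494, -0.1232, 0.0204]
ee_rot: [-0.105, 1.56, -2.825]
wrist_force: [-14.7, -4.6, 10.9]
width: 0.0943
```

```bash
cat > q.py <<'E'
from h import *
from bench import robot
o=robot.get_obs();c=M['c']+.0015*M['u'];n,u=M['n'],M['u'];f=M['ct']
p=o['tool_pos'];A=Rt(o);z=-A[:2,2]
print('t',round(o['time'],2),'bay xy',((p[:2]-c)@n).round(4),((p[:2]-c)@u).round(4),'z',p[2].round(4),'yaw rel bay',(np.arctan2(z[1],z[0])-np.arctan2(n[1],n[0])).round(4),'to orig toe',((p[:2]-f)@M['nt']).round(4),'F toolfr',(A.T@o['wrist_force']).round(1),'T',o['wrist_torque'].round(2),'tilt',A[:,0].round(4))
E
python3 q.py
```

```text
t 3.45 bay xy -0.2544 -0.0205 z 0.0204 yaw rel bay 0.2041 to orig toe -0.0105 F toolfr [-10.7  -1.8  15.5] T [-1.4   2.69 -0.74] tilt [-0.0102 -0.0033 -0.9999]
```

Emit:
send_rows --pt "1 0 0 -0.003 0" --pt "1 0 0 -0.006 0" --pt "1 0 0 -0.009 0" --pt "1 0 0 -0.012 0" --pt "1 0 0 -0.015 0"

```text
time: 3.87
tool_pos: [0.5064, -0.1182, 0.0205]
ee_rot: [-0.045, 1.557, -2.763]
wrist_force: [-14.0, -6.2, 8.7]
width: 0.0937
```

```bash
python3 q.py
```

```text
t 3.87 bay xy -0.2411 -0.0183 z 0.0205 yaw rel bay 0.205 to orig toe 0.0029 F toolfr [-8.5 -0.  15.4] T [-1.27  2.69 -0.07] tilt [-0.0126 -0.005  -0.9999]
```

Pushing steadily (moved 13 mm with 15 N). Continue straight.

Emit:
send_rows --pt "1 0 0 -0.003 0" --pt "1 0 0 -0.006 0" --pt "1 0 0 -0.009 0" --pt "1 0 0 -0.012 0" --pt "1 0 0 -0.015 0"

```text
time: 4.28
tool_pos: [0.5201, -0.1121, 0.0205]
ee_rot: [-0.041, 1.557, -2.759]
wrist_force: [-14.8, -6.3, 9.7]
width: 0.0937
```

Emit:
send_rows --pt "1 0 0 -0.003 0" --pt "1 0 0 -0.006 0" --pt "1 0 0 -0.009 0" --pt "1 0 0 -0.012 0" --pt "1 0 0 -0.015 0"

```text
time: 4.7
tool_pos: [0.5337, -0.106, 0.0205]
ee_rot: [-0.042, 1.557, -2.761]
wrist_force: [-14.1, -6.2, 9.4]
width: 0.094
```

```bash
python3 q.py; python3 - <<'E'
from bench import robot
import cv2
for n in('side','top'): cv2.imwrite(f'pics/{n}2.png',cv2.resize(robot.snapshot(n)['image'][110:410,170:490,::-1],(640,600)))
E
```

```text
t 4.7 bay xy -0.2118 -0.0123 z 0.0205 yaw rel bay 0.2048 to orig toe 0.0328 F toolfr [-9.2 -0.1 15.5] T [-1.3   2.75 -0.07] tilt [-0.0127 -0.0051 -0.9999]
```

View pics/side2.png

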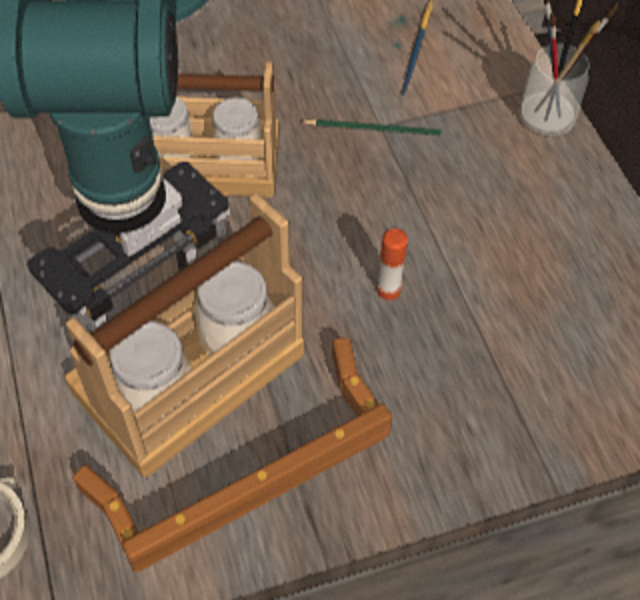

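View pics/top2.png

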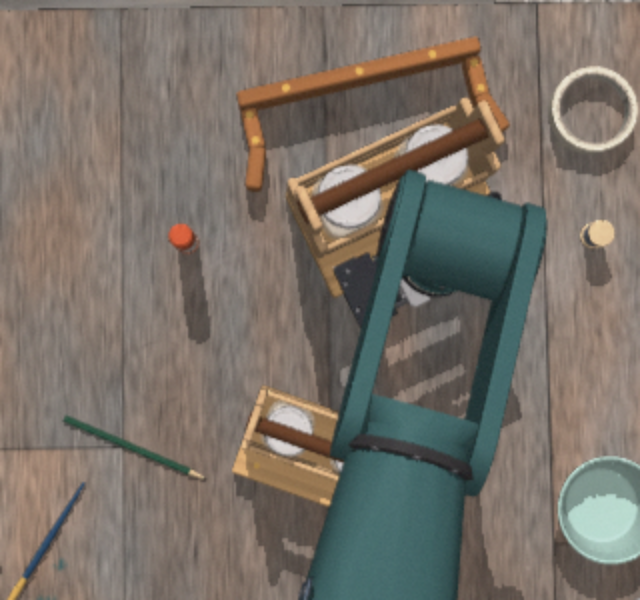

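Emit:
send_rows --pt "1 0 0 -0.004 0" --pt "1 0 0 -0.008 0" --pt "1 0 0 -0.012 0" --pt "1 0 0 -0.015 0" --pt "1 0 0 -0.018 0"

```text
time: 5.22
tool_pos: [0.5501, -0.0986, 0.0205]
ee_rot: [-0.041, 1.557, -2.76]
wrist_force: [-14.3, -5.9, 9.6]
width: 0.0942
```

Emit:
send_rows --pt "1 0 0 -0.003 0.014" --pt "1 0 0 -0.006 0.028" --pt "1 0 0 -0.009 0.042" --pt "1 0 0 -0.012 0.056" --pt "1 0 0.0005 -0.015 0.07"

```text
time: 5.63
tool_pos: [0.5626, -0.0904, 0.0202]
ee_rot: [-0.333, 1.555, -3.121]
wrist_force: [-17.1, -1.6, 12.4]
width: 0.094
```

```bash
python3 q.py
```

```text
t 5.63 bay xy -0.1802 -0.0033 z 0.0202 yaw rel bay 0.1366 to orig toe 0.0656 F toolfr [-12.1  -4.5  16.8] T [0.15 3.36 0.7 ] tilt [-1.620e-02 -3.000e-04 -9.999e-01]
```

Emit:
send_rows --pt "1 0 0 -0.003 0.014" --pt "1 0 0 -0.006 0.028" --pt "1 0 0 -0.009 0.042" --pt "1 0 0 -0.012 0.056" --pt "1 0 0.0005 -0.015 0.07"

```text
time: 6.05
tool_pos: [0.5765, -0.0844, 0.0201]
ee_rot: [-0.4, 1.554, 3.026]
wrist_force: [-17.7, 0.8, 13.2]
width: 0.094
```

```bash
python3 q.py; python3 - <<'E'
from bench import robot
import cv2
for n in('side','top'): cv2.imwrite(f'pics/{n}3.png',cv2.resize(robot.snapshot(n)['image'][110:410,170:490,::-1],(640,600)))
E
```

```text
t 6.05 bay xy -0.1654 -0.0005 z 0.0201 yaw rel bay 0.0671 to orig toe 0.0807 F toolfr [-12.9  -5.8  17. ] T [0.68 3.44 0.77] tilt [-0.017   0.002  -0.9999]
```

View pics/side3.png

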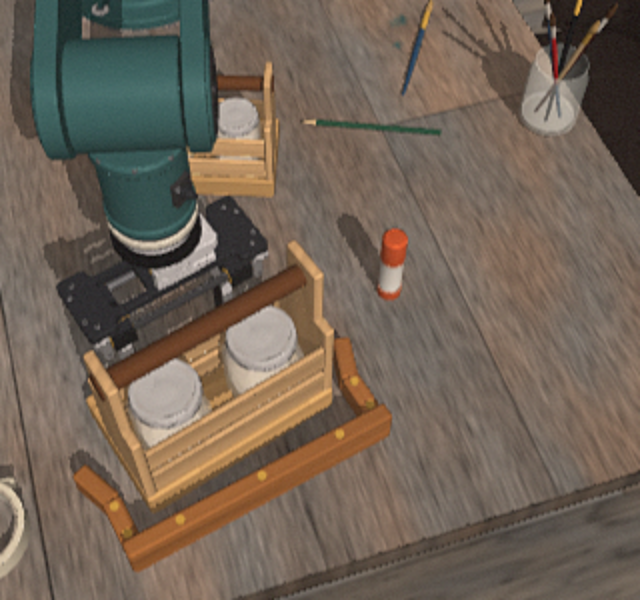

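View pics/top3.png

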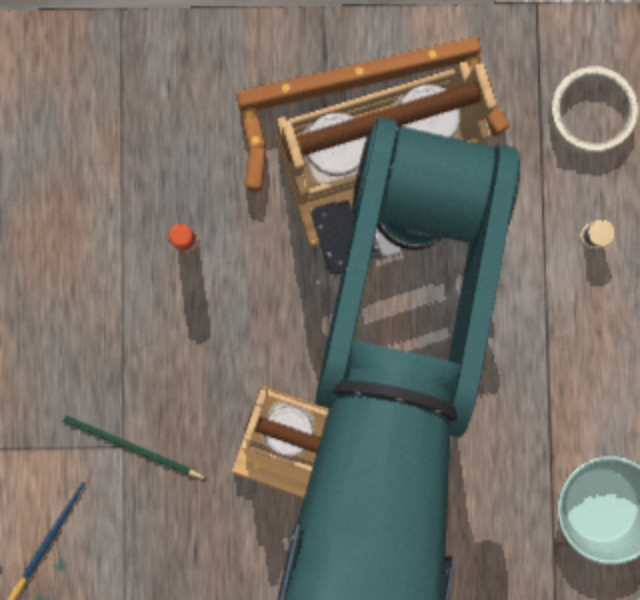

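Emit:
send_rows --pt "1 0 0 -0.003 0.014" --pt "1 0 0 -0.006 0.028" --pt "1 0 0 -0.009 0.042" --pt "1 0 0 -0.012 0.056" --pt "1 0 0.0005 -0.015 0.067"

```text
time: 6.57
tool_pos: [0.591, -0.08, 0.02]
ee_rot: [-0.401, 1.553, 2.959]
wrist_force: [-16.4, 2.3, 11.8]
width: 0.0939
```

```bash
python3 q.py
```

```text
t 6.57 bay xy -0.1503 0.0007 z 0.02 yaw rel bay 0.0002 to orig toe 0.0957 F toolfr [-11.5  -5.9  15.7] T [0.83 3.3  0.68] tilt [-0.0172  0.0032 -0.9998]
```

Emit:
send_rows --pt "1 0 0 -0.003 0" --pt "1 0 0 -0.006 0" --pt "1 0 0 -0.008 0" --pt "1 0 0 -0.01 0" --pt "1 0 0 -0.012 0"

```text
time: 6.98
tool_pos: [0.6033, -0.0792, 0.0198]
ee_rot: [-0.228, 1.555, 3.13]
wrist_force: [-15.3, -1.0, 8.8]
width: 0.0936
```

```bash
python3 q.py
```

```text
t 6.98 bay xy -0.1381 -0.0012 z 0.0198 yaw rel bay -0.0014 to orig toe 0.1072 F toolfr [-8.6 -2.3 15.3] T [-0.05  3.03  0.06] tilt [-1.590e-02  2.000e-04 -9.999e-01]
```

Emit:
send_rows --pt "1 0 0 -0.001 0" --pt "1 0 0 -0.002 0" --pt "1 0 0 -0.003 0"

```text
time: 7.23
tool_pos: [0.6063, -0.0788, 0.0198]
ee_rot: [-0.204, 1.555, -3.13]
wrist_force: [-15.3, -1.0, 9.4]
width: 0.0942
```

```bash
python3 q.py
```

```text
t 7.23 bay xy -0.1351 -0.0014 z 0.0198 yaw rel bay -0.0017 to orig toe 0.1101 F toolfr [-9.1 -2.3 15.3] T [-0.11  2.93  0.01] tilt [-1.560e-02 -2.000e-04 -9.999e-01]
```

Emit:
send_rows --pt "1 0 0 -0.001 0" --pt "1 0 0 -0.002 0" --pt "1 0 0 -0.003 0"

```text
time: 7.48
tool_pos: [0.6066, -0.0788, 0.0198]
ee_rot: [-0.161, 1.549, -3.086]
wrist_force: [-23.7, -2.6, 14.7]
width: 0.0944
```

```bash
python3 q.py
```

```text
t 7.48 bay xy -0.1348 -0.0015 z 0.0198 yaw rel bay -0.0018 to orig toe 0.1104 F toolfr [-14.2  -2.6  24. ] T [-0.49  4.42 -0.  ] tilt [-0.0218 -0.0012 -0.9998]
```

Contact with the backstop: the force is rising with no movement. A small extra press to square it, then withdraw.

Emit:
send_rows --pt "1 0 0 -0.001 0" --pt "1 0 0 -0.002 0" --pt "1 0 0 -0.002 0"

```text
time: 7.73
tool_pos: [0.6066, -0.0787, 0.0198]
ee_rot: [-0.142, 1.544, -3.068]
wrist_force: [-26.7, -3.0, 16.5]
width: 0.0943
```

```bash
python3 q.py
```

```text
t 7.73 bay xy -0.1348 -0.0014 z 0.0198 yaw rel bay -0.0017 to orig toe 0.1105 F toolfr [-15.7  -2.9  27.1] T [-0.63  4.94 -0.03] tilt [-0.0262 -0.0019 -0.9997]
```

Emit:
send_rows --pt "1 0 0 0.003 0" --pt "1 0 0 0.008 0" --pt "1 0 0 0.016 0" --pt "1 0 0 0.035 0" --pt "1 0 0 0.065 0"

```text
time: 8.15
tool_pos: [0.5557, -0.0911, 0.0206]
ee_rot: [2.881, 1.568, -0.043]
wrist_force: [-0.4, -0.4, -0.1]
width: 0.0941
```

```bash
python3 q.py
```

```text
t 8.15 bay xy -0.1872 -0.0025 z 0.0206 yaw rel bay -0.0002 to orig toe 0.0589 F toolfr [0.1 0.3 0.5] T [-0.01  0.13 -0.01] tilt [ 3.e-03 -1.e-04 -1.e+00]
```

Emit:
send_rows --pt "1 -0.035 0 0.004 0" --pt "1 -0.075 0 0.006 0" --pt "1 -0.115 0 0.006 0" --pt "1 -0.155 0 0.006 0" --pt "1 -0.195 0 0.006 0"

```text
time: 8.57
tool_pos: [0.5481, -0.0924, 0.2174]
ee_rot: [2.964, 1.57, 0.039]
wrist_force: [1.1, -1.1, -0.1]
width: 0.0939
```

Emit:
send_rows --pt "1 -0.03 0 0.03 0" --pt "1 -0.06 0 0.06 0" --pt "1 -0.06 0 0.1 0" --pt "1 -0.06 0 0.14 0" --pt "1 -0.06 0 0.18 0"

```text
time: 8.98
tool_pos: [0.3716, -0.1313, 0.2762]
ee_rot: [2.426, 1.568, -0.498]
wrist_force: [-1.2, -1.4, -0.1]
width: 0.0941
```

```bash
python3 q.py; python3 - <<'E'
from bench import robot
import cv2,pickle
d={}
for n in('side','top'): d[n]=robot.snapshot(n);cv2.imwrite(f'pics/{n}4.png',cv2.resize(d[n]['image'][110:410,170:490,::-1],(640,600)))
pickle.dump(d,open('s4.pkl','wb'))
E
```

```text
t 8.98 bay xy -0.3756 -0.0019 z 0.2762 yaw rel bay -0.0002 to orig toe -0.1254 F toolfr [0.1 1.1 1.5] T [-0.04  0.17  0.  ] tilt [ 0.0026 -0.0014 -1.    ]
```

View pics/side4.png

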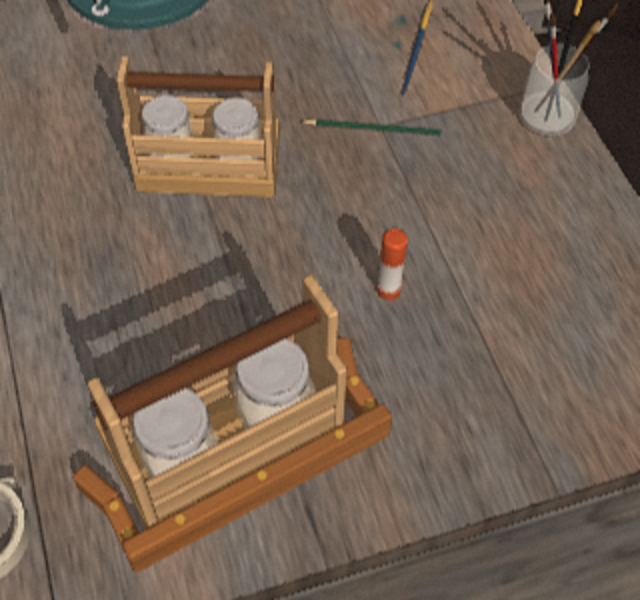

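View pics/top4.png

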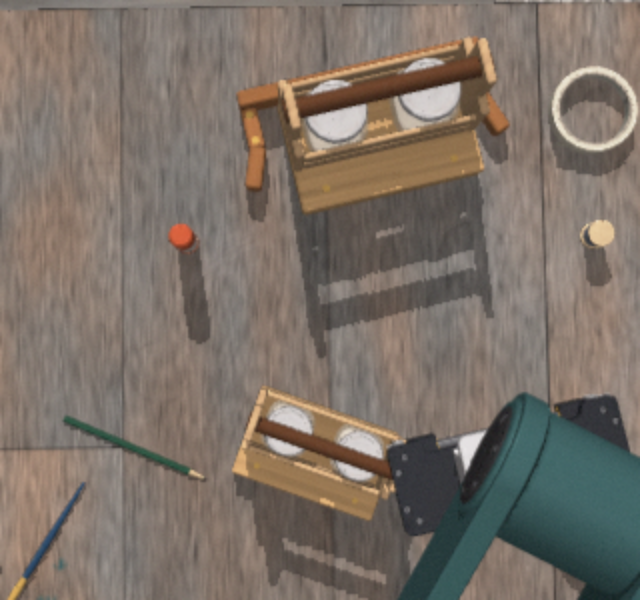

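```bash
python3 - <<'E'
from h import *
t=pickle.load(open('s4.pkl','rb'))['top'];hsv,_=meas(t)
c=M['c']+.0015*M['u'];n,u=M['n'],M['u']
m2=cv2.inRange(hsv,(12,90,90),(25,255,255));m2[:170]=0;m2[225:]=0;m2[:,:315]=0;m2[:,415:]=0
B=lambda k,r:(lambda p:((p-c)@n,(p-c)@u))(ray(t,(k,r),.036)[:2])
P=np.array([B(k,np.where(m2[:,k])[0].max()+.5) for k in range(327,407)])
d,q=fit(P);d=d*np.sign(d[1]);yaw=np.arctan2(-d[0],d[1])
Y=[B(k,r) for r in range(170,225) for k in range(315,415) if m2[r,k]]
Y=np.array([y for y in Y if -.122<y[0]<-.098]);mid=(Y[:,1].min()+Y[:,1].max())/2
tx=q[0]+d[0]/d[1]*(mid-q[1]);print('toe x',tx,'yaw',yaw,'y ext',Y[:,1].min(),Y[:,1].max(),'mid',mid)
e=np.array([np.cos(yaw),np.sin(yaw)])
print('tote y',mid+.062*e[1])
for b in(.09,-.09):print('back x',tx+.124*e[0]-b*e[1])
E
```

```text
toe x -0.1265386282166034 yaw 0.00072570244 y ext -0.10619403346176885 0.09252466282649503 mid -0.00683468531763691
tote y -0.00678969177072912
back x -0.002603973261084025
back x -0.0024733468298833716
```

```bash
python3 -c "
from bench import robot
print(robot.close_job())"
```

```text
the job is handed in; nothing more can be done
None
```

The large tote is in its bay, square and back against the backstop, and the job is handed in; the interface gave no verdict. I pushed it with both open fingers low on the toe board (about 20 mm above the table). The push went straight for about 60 mm, then along an arc to remove the 0.205 rad of skew, then straight until the backstop stopped it. After that I backed off and lifted the arm clear.

**Last checks, from the top view after withdrawing:**

| Check | Measured | Limit |
|---|---|---|
| Yaw to the bay | 0.001 rad | none given |
| Offset from the bay's centre line | 7 mm to the right | 20 mm |
| Back corners to the backstop | about 2.5 mm each | 7 mm |

- **Small disagreement:** the arm's force said the tote was touching the backstop: it rose from 15 to 27 N with no movement. The 2.5 mm gap in the image is close to the 2 mm calibration error.
- **By eye only:** the tote looks upright, and the glue stick, spool and tape look unmoved. I did not measure these.
- **Other limits:** the job took about 9 s of the 42 s, and the largest wrist force I read was about 32 N. No check failed.

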